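# Open the scanner's battery bay

### The arm

A 6-joint arm with a two-finger parallel gripper is mounted at the origin on the work surface. World frame = base frame: x ahead of the robot, y to its left, z up, the work surface at z = 0. Lengths are in mm, angles in degrees, forces in N, time in s.
With the tool pointing down it reaches from about 300 to 775 mm from the base axis. Payload 14.6 kg.
Tool frame: the origin (TCP) lies at the very end of the fingers, on their centre line; the grasp point (between the pads) lies 19 mm behind it (r.grip_depth is the distance from the TCP to the grasp point, in mm); z points along the fingers, y is the line along which they close (so a half turn about z gives the same grasp; the last joint's range is limited). The gripper opens to 94 mm and grips with 3 to 60 N. Pads are 16 mm wide; open, the fingers measure 119 mm over their backs; the gripper's body (75 mm by 177 mm) begins 78 mm behind the grasp point.
Start: joints at [67.174, 17.183, 87.147, -0, 75.671, -3.816], TCP at [179.157, 519.992, 205.446] pointing down, gripper open.
Joint ranges: [-173.82, 173.82], [-45.26, 126.66], [13.44, 144.39], [-59.66, 239.66], [0, 175.72], [-146.38, 146.38]. Speed limits (degrees/s): [127.2, 127.2, 147.25, 180, 180, 180].

### API

Orientations are given as [roll, pitch, yaw] about the fixed x, y, z axes, in that order (R = Rz(yaw) Ry(pitch) Rx(roll)).
In Python, from cell import read_state, vision, r gives the robot as it stands. The module is installed in compiled form; this text tells all that it offers.
- The arm moves only by the tool send_rows, never from a script. Its argument "series" is text: rows parted by semicolons, each of 7 numbers parted by spaces: the shift along the tool's x, y, z in mm, then the turn, a rotation vector about the tool's x, y, z in degrees, then the finger opening in mm, from 0 to 94. A call has 1 to 10 rows; each row is the pose to reach, as a shift and turn from the pose commanded when the call began, along the tool's axes at that moment; what a row does not reach only later rows make up. A row lasts 1/8 s, in which the tool goes at most 62.5 mm and 10.7 degrees, less where a joint would pass 70% of its speed; a pose out of reach is approached as far as the arm can. A call with a gripper value outside its range is refused whole. The fingers move at their own pace and stop on an object; "force" is the grip in N (left out, the last holds). Time passes only in rows, so rows that repeat a pose let the fingers close. It gives the time, the measured TCP pose, the force, the opening and the grip force at its end, in the units of the state.
- read_state(): the state, without advancing time (a new reading comes with each control period).
- vision.camera(name): name is "side" or "top" or "wrist"; returns the picture (400x640x3 uint8, red, green, blue); there is no depth.
- vision.camera_params(name): a dict with "mtx" (3x3 intrinsics, pixels), "D" ([k1, k2, p1, p2, k3] as OpenCV has them; the pictures are not rectified), "world_to_cam" (4x4, takes a point from world to camera coordinates); the wrist camera has in their place "tool_from_camera" (4x4, takes a point from camera to tool coordinates, whose origin is the TCP and whose axes are the flange's). Camera axes: x right, y down, z forward; pixel columns grow to the right and rows downward; lengths in mm; the calibration is good to about 2 mm. A picture is of the moment at which its call begins: read the wrist's pose just before it. camera_params takes no time and is no camera call.
- r.sign_off(): hands the job in; it is judged then, once.
The state is a dict: "time_s": time; "q": joint angles; "qd": joint speeds; "joint_efforts": joint torques, N m; "eef_pos": TCP position; "eef_rot": TCP orientation; "ft_force": force on the tool from outside, world axes, zero at the start; "wrist_torque": the same for the moment, N m; "grip_width": opening from 0.0 (shut) to 1.0 (fully open); "grasp_force": force on a finger pad.
Only numpy, scipy, OpenCV 4.12 (cv2) and the standard library are available. Lean on these libraries where they do the work, as an engineer would, in place of code of your own. Each camera call takes 0.05 s, during which the arm holds its last target. There are 200 camera calls.

### The job

Open the battery bay of the blue 3D scanner: squeeze the two orange tabs of its grey battery cover evenly towards each other, draw the freed cover straight up without straining it against the scanner, and set it down gently, upright, in the white parts tray. Let go of it there and leave the pot, the scale bar and the target ball alone.

Things in the scene. Friction and masses are not known exactly. Their poses are not given: they have to be found in the camera images.
- scanner: Blue hand-held 3D scanner lying flat, clamped to the desk (cannot move). Body 220 (x) x 140 (y) x 75 mm high; silver face with lenses at its +x end, a carrying loop reaching 164 mm from the origin at its -x end. Origin: centre of its underside, z up. Around the bay its top is flat and free.
- bay (a point): Middle of the battery bay's mouth in the scanner's top, 75 mm above the desk, scanner's axes; opening 41 (x) x 51.6 (y) mm. Its +y and -y edges are a silver ledge, 4 mm thick, that the cover's hooks catch under. The brittle cover breaks if loaded against the scanner, sideways, up or down, with more than 18 N.
- cover: Grey battery cover (loose, about 85 g, varies) snapped into the bay, axes as the scanner's. Origin: middle of the underside of its 56 (x) x 54 (y) x 5 mm flange, which lies on the scanner's top. Ribs reach 10 mm below the origin into the bay (play 1 mm in x, 0.7 mm in y); on a floor it stands on them. BOTH tabs in by about 4 of their 5 mm free it: then it lifts straight out, carried by the squeezed tabs.
- tabs (a point): Where to squeeze: midway between the two orange tabs, 24 mm above the cover's origin. Tabs: 24 mm wide in x, from 4 to 32 mm above the origin; on each an upright press ridge, 8 mm wide, its outer face at y = +26 or -26 mm (52 mm apart). They are pressed together along y. A grey block, 18 x 26 mm, 26 mm high, stands between. A squeeze of 20 to 25 N carries the cover.
- tab_left (a joint): Slide of the orange tab on the cover's +y side: 0 = sprung out (hooked), 0.005 m = fully in, at its stop; spring 2.5 N to start, 6 N at the stop. Off-centre, one tab stops first and the cover is forced against the bay: measured positions are too coarse. Close in steps, yielding to the force on the hand along y, and upwards where fingertips swing forward as they close.
- tab_right (a joint): The same for the tab on the cover's -y side: 0 = sprung out, 0.005 m = fully in.
- tray: White open parts tray with a grey floor, fixed to the desk: 170 (x) x 140 (y) x 28 mm high, walls and floor 5 mm thick. Origin: centre of its underside. The cover belongs inside it, upright, anywhere clear of the walls, in any direction.
- pot: Small terracotta pot standing on the desk, 110 mm across, 105 mm high, origin at the centre of its foot. Leave alone.
- scale_bar: Black bar with white squares lying on the desk, 30 x 120 x 12 mm, origin at the centre of its underside. Leave alone.
- target_ball: White 32 mm ball on a dark round foot 48 mm across, 60 mm high overall, origin at the centre of its foot. Leave alone.
Mind the look-alikes: they are no part of the job. Leave any purple or yellow look-alike of the cover alone.

How it is judged (in metres and radians):
On the way, in this order (a step that is already met when the one before it is completed fails the run):
1. both tabs are pressed in while the cover still sits in the bay (value of joint each of tab_left, tab_right above 0.003 m and z of cover in the frame of scanner below 0.079 m and horizontal distance between cover and scanner below 0.005 m), for 0.05 s.
2. the cover is held clear above the scanner (z of cover in the frame of scanner above 0.09 m and contact force between the fingers and cover above 1 N), for 0.05 s.
3. the cover stands upright on the tray's floor while still held (z of cover in the frame of tray below 0.018 m and horizontal distance between cover and tray below 0.07 m and angle between cover's own z axis and vertical below 0.2 rad and contact force between the fingers and cover above 1 N), for 0.05 s.
At the end, for the whole second after the job is handed in: The cover stands upright (within 0.1 rad) and at rest on the tray's floor (its origin 12 to 18 mm above the tray's underside, within 70 mm of the tray's middle) (z of cover in the frame of tray between 0.012 and 0.018 m and horizontal distance between cover and tray below 0.07 m and angle between cover's own z axis and vertical below 0.1 rad and linear speed of cover below 0.02 m/s); the robot touches nothing.
It fails at once if the cover is strained against the scanner with more than 18 N (contact force between cover and scanner above 18 N).
It fails at once if the pot is moved by more than 20 mm (distance of pot from where it was at the start of the episode above 0.02 m).
It fails at once if the scale bar is moved by more than 20 mm (distance of scale_bar from where it was at the start of the episode above 0.02 m).
It fails at once if the target ball is moved by more than 20 mm (distance of target_ball from where it was at the start of the episode above 0.02 m).
It also fails if it takes over 54 s, if anything falls off the work surface, if the arm or the gripper's body presses on something with over 40 N, if the wrist force passes 120 N, or if a joint passes its speed limit or range.

## Working session

There is one attempt and no reset: what is moved stays moved. The work goes in short steps, Python scripts to look and compute and a tool call to move; the robot and the scene stay as the last step left them, time stands still between calls to the robot, and variables do not carry over. Pictures are saved under pics/ and viewed, at most 10 in all, crops included, and the job is handed in when it is done.

Besides the shell and the picture viewer there is one more tool, called after "Emit:" as name(argument=value, ...), one argument or row to a line, values as JSON. send_rows: Moves the arm, as the interface text tells. Its arguments: {"type":"object","properties":{"series":{"type":"string"},"force":{"type":"number"}},"required":["series"]}

```bash
mkdir -p pics; python3 - <<'E'
from cell import read_state, vision, r
import cv2
s=read_state(); print(s)
for n in("top","side"):
    im=vision.camera(n); cv2.imwrite(f"pics/{n}0.png",im[:,:,::-1])
    print(n,vision.camera_params(n))
print(vision.camera_params("wrist"))
E
```

```text
{'time_s': 0.0, 'q': array([ 6.71713538e+01,  1.72147576e+01,  8.71790867e+01,  1.07597218e-03,
        7.56737884e+01, -3.81719843e+00]), 'qd': array([-0.0154939 , -0.00236189,  0.01877267,  0.02851822, -0.0911185 ,
        0.04841067]), 'joint_efforts': array([-4.54082314e-03, -5.31827080e+01, -3.52723968e+01,  7.06325099e-02,
        2.46755633e-02, -4.32681884e-05]), 'eef_pos': array([179.07133203, 519.74669105, 204.90364662]), 'eef_rot': array([-1.79932587e+02, -5.54243006e-03,  1.60988282e+02]), 'ft_force': array([-0.2709882 , -0.50506604,  0.47092036]), 'wrist_torque': array([-0.00870428,  0.00743896, -0.03169749]), 'grasp_force': 0.0, 'grip_width': 1.001480528185063}
top {'mtx': array([[361.69830868,   0.        , 322.40663222],
       [  0.        , 361.69830868, 198.79264648],
       [  0.        ,   0.        ,   1.        ]]), 'D': array([-0.05745035,  0.        ,  0.        ,  0.        ,  0.        ]), 'world_to_cam': array([[-8.81225117e-03, -9.99720359e-01,  2.19441971e-02,
        -1.04566393e+01],
       [-9.96481419e-01,  6.95029263e-03, -8.35252938e-02,
         6
[... 691 characters left out ...]
119e+03],
       [ 0.00000000e+00,  0.00000000e+00,  0.00000000e+00,
         1.00000000e+00]])}
{'mtx': array([[331.00847398,   0.        , 318.6322534 ],
       [  0.        , 331.00847398, 203.86338542],
       [  0.        ,   0.        ,   1.        ]]), 'D': array([-0.04269533,  0.        ,  0.        ,  0.        ,  0.        ]), 'tool_from_camera': array([[ 8.14949308e-04, -9.71266843e-01, -2.37991715e-01,
         6.85478401e+01],
       [ 9.99999542e-01,  9.10880823e-04, -2.93116951e-04,
        -2.77457916e-01],
       [ 5.01476864e-04, -2.37991367e-01,  9.71267140e-01,
        -1.80157825e+02],
       [ 0.00000000e+00,  0.00000000e+00,  0.00000000e+00,
         1.00000000e+00]])}
```

View pics/top0.png

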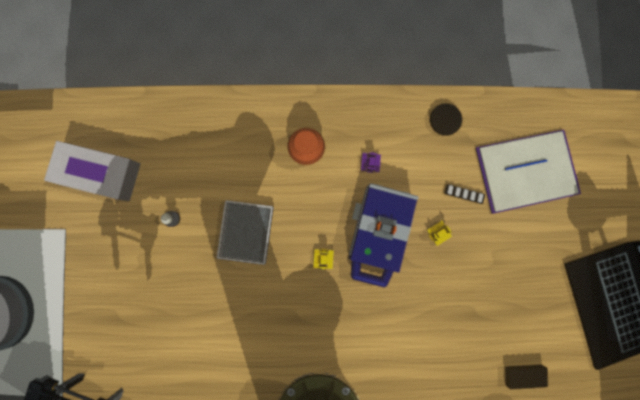

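View pics/side0.png

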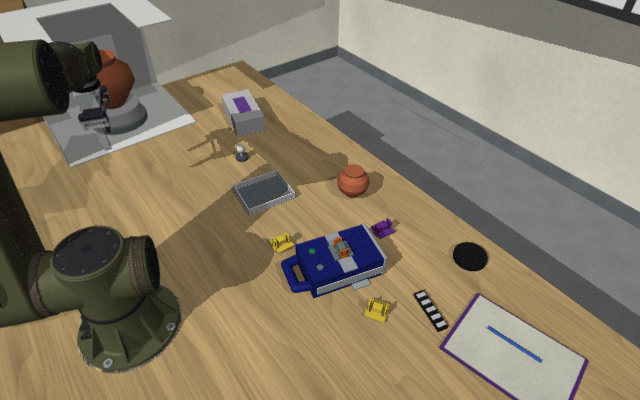

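The top view shows the scanner's cover (orange tabs on grey) at (386,227) and the tray at (245,232). The pot is at (306,146), the scale bar at (463,192) and the ball at (168,217). 
Candidates for the cover: orange/grey in the blue scanner (386,227), which is my choice; purple (370,161), yellow (324,258) and yellow (439,233), all look-alikes. The orange/brown patch at (371,270) is desk seen through the carrying loop.

```bash
cat > h.py <<'E'
import numpy as np, cv2
from scipy.spatial.transform import Rotation as R
from cell import read_state, vision, r
def tool(s):
    T=np.eye(4); T[:3,:3]=R.from_euler('xyz',s['eef_rot'],degrees=True).as_matrix(); T[:3,3]=s['eef_pos']; return T
def cam(n,s=None):
    p=vision.camera_params(n)
    c2w=np.linalg.inv(p['world_to_cam']) if n!='wrist' else tool(s)@p['tool_from_camera']
    return p['mtx'],p['D'],c2w
def ray(c,uv):
    m,D,T=c; u=cv2.undistortPoints(np.float64([[uv]]),m,D)[0,0]
    d=T[:3,:3]@[u[0],u[1],1]; return T[:3,3],d/np.linalg.norm(d)
def onz(c,uv,z):
    o,d=ray(c,uv); return o+d*(z-o[2])/d[2]
def proj(c,P):
    m,D,T=c; W=np.linalg.inv(T); return cv2.projectPoints(np.float64([P]),cv2.Rodrigues(W[:3,:3])[0],W[:3,3],m,D)[0][0,0]
def tri(rays):
    A=0;b=0
    for o,d in rays:
        M=np.eye(3)-np.outer(d,d); A=A+M; b=b+M@o
    return np.linalg.solve(A,b)
def mask(im,lo,hi): return cv2.inRange(cv2.cvtColor(im,cv2.COLOR_RGB2HSV),lo,hi)
def blobs(m,amin=8):
    n,l,st,c=cv2.connectedComponentsWithStats(m); return [(int(st[i,4]),c[i].round(1).tolist()) for i in range(1,n) if st[i,4]>=amin]
E
python3 - <<'E'
from h import *
for n,box in(("top",(340,180,430,290)),("side",(275,220,400,300))):
    im=cv2.imread(f"pics/{n}0.png")[:,:,::-1].copy()
    x0,y0,x1,y1=box; c=cam(n)
    k=np.zeros(im.shape[:2],np.uint8);k[y0:y1,x0:x1]=255
    print(n,blobs(mask(im,(4,130,90),(14,255,255))&k,3))
    b=mask(im,(112,120,40),(128,255,255))&k
    cs=max(cv2.findContours(b,0,2)[0],key=cv2.contourArea)
    print(cv2.minAreaRect(cs), cv2.approxPolyDP(cv2.convexHull(cs),3,True)[:,0].tolist())
    if n=="top":
        for p in cv2.approxPolyDP(cv2.convexHull(cs),3,True)[:,0]: print(onz(c,p,75)[:2].round())
        g=mask(im,(0,0,20),(180,60,255)); k[:]=0;k[190:275,205:280]=255
        t=max(cv2.findContours(g&k,0,2)[0],key=cv2.contourArea); rr=cv2.minAreaRect(t);print("tray",rr,onz(c,rr[0],28),[onz(c,p,28)[:2].round().tolist() for p in cv2.boxPoints(rr)])
        cv2.imwrite("pics/topcrop.png",cv2.resize(im[150:300,300:480,::-1],None,fx=4,fy=4,interpolation=cv2.INTER_CUBIC))
E
```

```text
top [(25, [378.4, 225.4]), (16, [393.9, 229.5])]
((375.7941589355469, 258.82354736328125), (48.02205276489258, 47.77951431274414), 14.03624439239502) [[359, 231], [404, 243], [398, 269], [384, 285], [353, 277], [352, 255]]
[ 540. -115.]
[ 505. -241.]
[ 434. -222.]
[ 391. -182.]
[414. -97.]
[474. -95.]
tray ((244.71298217773438, 231.93814086914062), (48.86594009399414, 58.95439910888672), 7.765166759490967) [539.85567875 210.59034409  28.        ] [[466.0, 292.0], [635.0, 270.0], [614.0, 129.0], [446.0, 152.0]]
side [(45, [337.1, 240.4]), (55, [343.4, 253.1])]
((332.10003662109375, 261.8000183105469), (55.3398551940918, 98.97928619384766), 71.56504821777344) [[383, 258], [382, 265], [349, 285], [314, 297], [293, 291], [281, 265], [296, 245], [360, 225]]
```

View pics/topcrop.png

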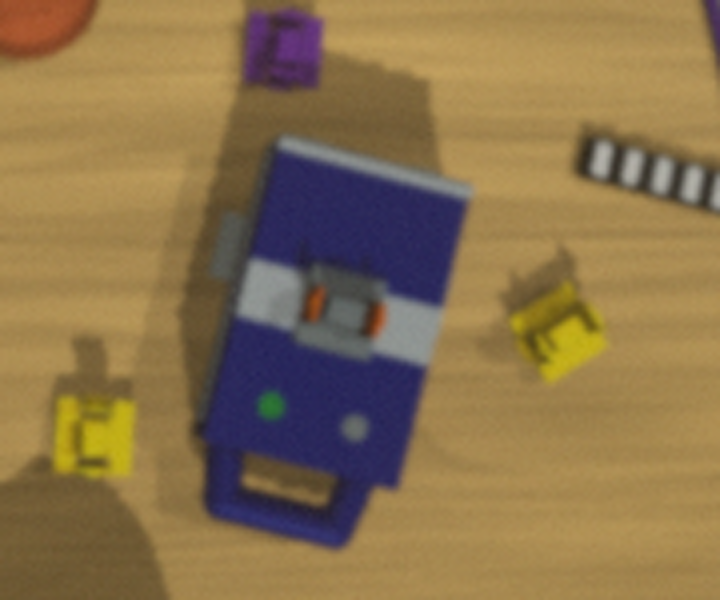

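The crop confirms the choice. The grey cover with two orange tabs sits in the silver band, with the tabs at top-image pixels (378.4,225.4) and (393.9,229.5). The scanner is yawed about -15°.

```bash
python3 - <<'E'
from h import *
ct,cs=cam("top"),cam("side")
L=tri([ray(ct,(378.4,225.4)),ray(cs,(337.1,240.4))]);Q=tri([ray(ct,(393.9,229.5)),ray(cs,(343.4,253.1))])
print(L,Q,(L+Q)/2,np.degrees(np.arctan2(Q[0]-L[0],L[1]-Q[1])))
s=read_state();T=tool(s)
print(T[:3,:3].T@(np.append(((L+Q)/2)[:2],200)-T[:3,3]), s['eef_rot'])
E
```

```text
[ 554.20728742 -166.11432206   94.11551851] [ 542.11144043 -209.35034448   89.49660254] [ 548.15936393 -187.73233327   91.80606052] -15.629663192331058
[-579.41021749 -548.71537433    5.47329978] [-1.79941762e+02 -3.54265616e-03  1.60991446e+02]
```

Emit:
send_rows(
  series="-579 -549 0 0 0 -3.4 94;-579 -549 0 0 0 -3.4 94;-579 -549 0 0 0 -3.4 94;-579 -549 0 0 0 -3.4 94;-579 -549 0 0 0 -3.4 94;-579 -549 0 0 0 -3.4 94;-579 -549 0 0 0 -3.4 94;-579 -549 0 0 0 -3.4 94;-579 -549 0 0 0 -3.4 94;-579 -549 0 0 0 -3.4 94",
  force=10,
)

```text
time_s: 1.35
eef_pos: [468.4, -36.4, 205.4]
eef_rot: [180.0, 0.0, 164.4]
ft_force: [0.5, 0.5, 0.9]
grip_width: 1.001
grasp_force: 0.0
```

Emit:
send_rows(
  series="-117 -124 0 0 0 0 94;-117 -124 0 0 0 0 94;-117 -124 0 0 0 0 94;-117 -124 0 0 0 0 94;-117 -124 0 0 0 0 94;-117 -124 0 0 0 0 94",
)

```text
time_s: 2.1
eef_pos: [547.0, -184.3, 205.7]
eef_rot: [180.0, 0.0, 164.5]
ft_force: [0.8, -0.9, -0.3]
grip_width: 1.001
grasp_force: 0.0
```

```bash
python3 - <<'E'
from h import *
s=read_state(); im=vision.camera("wrist"); cv2.imwrite("pics/w1.png",im[:,:,::-1]); print(s['eef_pos'],s['eef_rot'],s['ft_force'])
np.save("w1.npy",np.r_[s['eef_pos'],s['eef_rot']])
print(blobs(mask(im,(4,130,90),(14,255,255)),20))
E
```

```text
[ 547.0051848  -184.25372961  205.70181618] [1.79996279e+02 1.07305996e-02 1.64450973e+02] [ 0.77084653 -0.90688885 -0.28100917]
[(35, [292.6, 195.9])]
```

View pics/w1.png

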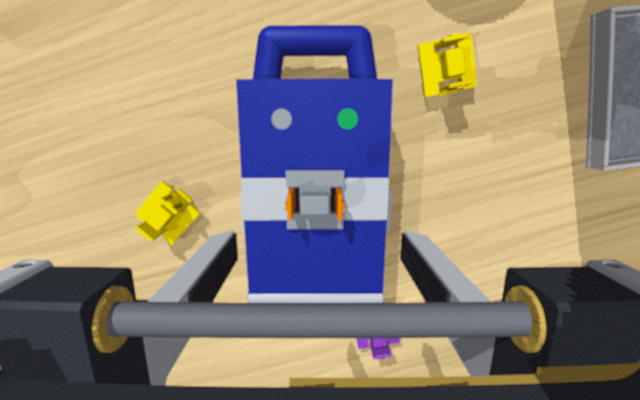

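The wrist view shows the cover centred near (315,201). The orange tabs are at about (291,203) and (339,203), and the scanner body is square to the fingers. Next I measure it accurately.

```bash
python3 - <<'E'
from h import *
im=cv2.imread("pics/w1.png")[:,:,::-1].copy(); w=np.load("w1.npy"); s=dict(eef_pos=w[:3],eef_rot=w[3:]); c=cam("wrist",s); T=tool(s)
tl=lambda P:(T[:3,:3].T@(P-T[:3,3])).round(1)
o=mask(im,(3,150,100),(20,255,255)); k=np.zeros_like(o);k[180:230,280:350]=255;o&=k
for a,p in blobs(o,15): print("tab",a,p,tl(onz(c,p,98)))
ys,xs=np.nonzero(o); print("orange ext",xs.min(),xs.max(),ys.min(),ys.max(), [tl(onz(c,(x,200),103)) for x in(xs.min()-.5,xs.max()+.5)])
b=mask(im,(110,150,60),(130,255,255))
E=[[],[]]
for y in list(range(95,165,5))+list(range(240,285,5)):
    x=np.nonzero(b[y,200:420])[0]+200; E[0].append((x.min()-.5,y));E[1].append((x.max()+.5,y))
for e in E:
    P=np.array([onz(c,p,75) for p in e]); P=np.array([tl(q) for q in P]); f=np.polyfit(P[:,0],P[:,1],1); print("edge y=",f, "at x0",f[1],np.degrees(np.arctan(f[0])), np.abs(P[:,1]-np.polyval(f,P[:,0])).max())
# silver band (around x=265 and 365)
h=cv2.cvtColor(im,cv2.COLOR_RGB2HSV)
for xx in(255,262,268,352,358,365,372,380):
    col=b[150:250,xx]; z=np.nonzero(col==0)[0]+150; print(xx,z.min(),z.max(),[tl(onz(c,(xx,q),75)) for q in(z.min()-.5,z.max()+.5)])
# flange grey
for y in(175,180,222,226):
    row=h[y,270:365]; print(y,"".join("b" if 110<q[0]<130 and q[1]>150 else str(min(9,q[2]//26)) for q in row))
cv2.imwrite("pics/w1c.png",cv2.resize(im[160:240,265:365,::-1],None,fx=7,fy=7,interpolation=cv2.INTER_CUBIC))
E
```

```text
tab 202 [290.2, 203.0] [ -1.2 -25.8 107.7]
tab 206 [338.8, 203.2] [ -1.3  17.7 107.7]
orange ext 286 343 188 219 [array([  2.7, -29.5, 102.7]), array([  2.8,  21.4, 102.7])]
edge y= [-5.0622182e-03 -7.2798176e+01] at x0 -72.79817601462317 -0.29004126030358707 0.49262723040325795
edge y= [-4.58142849e-03  6.48177137e+01] at x0 64.81771368834819 -0.26249468006309074 0.5498249806324296
255 177 221 [array([ 19.1, -60.8, 130.7]), array([-25.5, -62.8, 130.7])]
262 177 221 [array([ 19.1, -54.2, 130.7]), array([-25.5, -55.9, 130.7])]
268 177 221 [array([ 19.1, -48.4, 130.7]), array([-25.5, -50. , 130.7])]
352 177 220 [array([ 19.2,  31.2, 130.7]), array([-24.3,  32.3, 130.7])]
358 177 220 [array([ 19.2,  36.9, 130.7]), array([-24.3,  38.2, 130.7])]
365 177 220 [array([ 19.2,  43.6, 130.7]), array([-24.3,  45.1, 130.7])]
372 177 220 [array([ 19.2,  50.2, 130.7]), array([-24.3,  51.9, 130.7])]
380 177 220 [array([ 19.2,  57.9, 130.7]), array([-24.3,  59.8, 130.7])]
175 bbbbbbbbbbbbbbb666666666666666666666666666666666666666666666666666666666654bbbbbbbbbbbbbbbbbbbb
180 88888888888888877666666666666666666666666666666666666666666666666666666666667778888888777777777
222 bbbbbbbbbbbbbbbb6666666666554554454566654444455454555544555445555555665544bbbbbbbbbbbbbbbbbbbbb
226 bbbbbbbbbbbbbbbb6666666666655445545555665545544455544545455454454456666654bbbbbbbbbbbbbbbbbbbbb
```

View pics/w1c.png

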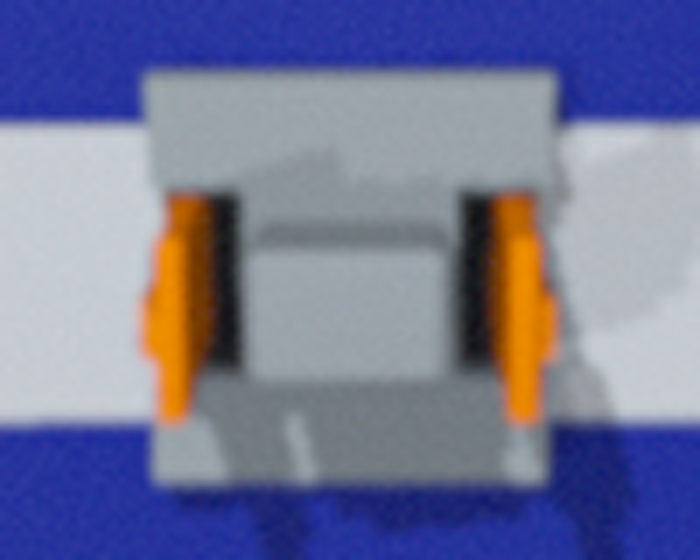

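Measured in the tool frame, the cover centre is at x -3, y -4, with a -0.3° turn. I'll descend with the fingers open to just above the tab tops.

Emit:
send_rows(
  series="-3 -4 20 0 0 -0.3 94;-3 -4 45 0 0 -0.3 94;-3 -4 70 0 0 -0.3 94;-3 -4 90 0 0 -0.3 94;-3 -4 95 0 0 -0.3 94;-3 -4 95 0 0 -0.3 94;-3 -4 95 0 0 -0.3 94",
)

```text
time_s: 3.02
eef_pos: [549.4, -189.9, 111.5]
eef_rot: [-180.0, 0.1, 164.7]
ft_force: [0.0, -0.1, 0.2]
grip_width: 0.999
grasp_force: 0.0
```

```bash
python3 - <<'E'
from h import *
f=[]
s=read_state(); im=vision.camera("wrist"); cv2.imwrite("pics/w2.png",im[:,:,::-1]); print(s['eef_pos'],s['eef_rot'],s['ft_force'])
c=cam("wrist",s);T=tool(s)
tl=lambda P:(T[:3,:3].T@(P-T[:3,3])).round(1)
o=mask(im,(3,150,100),(20,255,255)); k=np.zeros_like(o);k[150:300,230:410]=255;o&=k
B=blobs(o,40);print(B)
ys,xs=np.nonzero(o); print(xs.min(),xs.max(),ys.min(),ys.max(),[tl(onz(c,(x,220),104)) for x in(xs.min()-.5,xs.max()+.5)])
b=mask(im,(110,150,60),(130,255,255))
E=[[],[]]
for y in range(20,120,8):
    x=np.nonzero(b[y])[0]
    if len(x): E[0].append((x.min()-.5,y));E[1].append((x.max()+.5,y))
for e in E:
    P=np.array([tl(onz(c,p,75)) for p in e]); f=np.polyfit(P[:,0],P[:,1],1); print(f,np.median(P[:,1]),np.abs(P[:,1]-np.polyval(f,P[:,0])).max())
E
```

```text
[ 549.38808634 -189.91925144  111.4782966 ] [-1.79989061e+02  8.42483752e-02  1.64699623e+02] [ 0.00712618 -0.09610716  0.20044451]
[(488, [285.1, 232.2]), (544, [355.3, 232.6])]
278 363 209 258 [array([ 12.8, -24.6,   7.5]), array([12.8, 26.2,  7.5])]
[   0.44355864 -106.40054602] -68.3 9.227160838831786
[ -0.45368185 108.93239156] 69.7 9.220830240214099
```

View pics/w2.png

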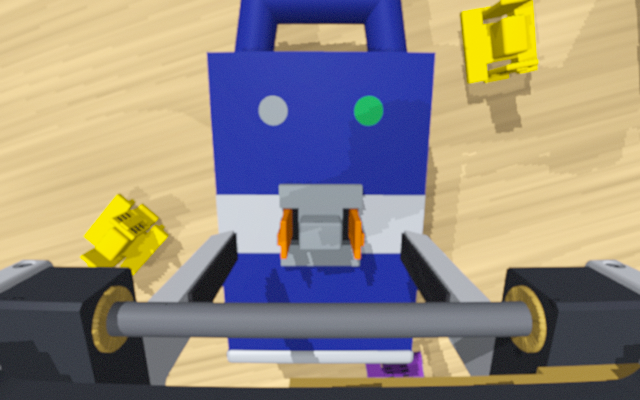

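The tabs sit midway between the fingertips: tips at columns 237 and 402, tabs at 278–363. The remaining y offset is about +0.7 mm. I'll descend and pre-close to 60 mm.

Emit:
send_rows(
  series="0 0.7 8 0 0 0 90;0 0.7 16 0 0 0 80;0 0.7 22 0 0 0 70;0 0.7 25 0 0 0 64;0 0.7 25 0 0 0 60;0 0.7 25 0 0 0 60;0 0.7 25 0 0 0 60",
  force=10,
)

```text
time_s: 3.95
eef_pos: [549.3, -189.3, 85.7]
eef_rot: [-180.0, 0.0, 164.7]
ft_force: [1.4, 0.8, -0.4]
grip_width: 0.641
grasp_force: 0.0
```

```bash
cat > st.py <<'E'
from h import *
F=[];
for i in range(6):
    s=read_state(); F.append(s['ft_force'])
T=tool(s); print(s['time_s'],s['eef_pos'].round(2),s['eef_rot'].round(2),"F tool",(T[:3,:3].T@np.mean(F,0)).round(2),"w",s['wrist_torque'].round(2),"open",round(s['grip_width']*94,2),"grip",round(s['grasp_force'],2))
E
python3 st.py; python3 - <<'E'
from h import *
im=vision.camera("wrist"); cv2.imwrite("pics/w3.png",im[150:350,140:500,::-1].repeat(2,0).repeat(2,1))
E
```

```text
3.95 [ 549.28 -189.27   85.66] [-1.8000e+02  2.0000e-02  1.6469e+02] F tool [-1.12  1.14  0.36] w [ 0.03 -0.01 -0.04] open 60.22 grip 0.0
```

View pics/w3.png

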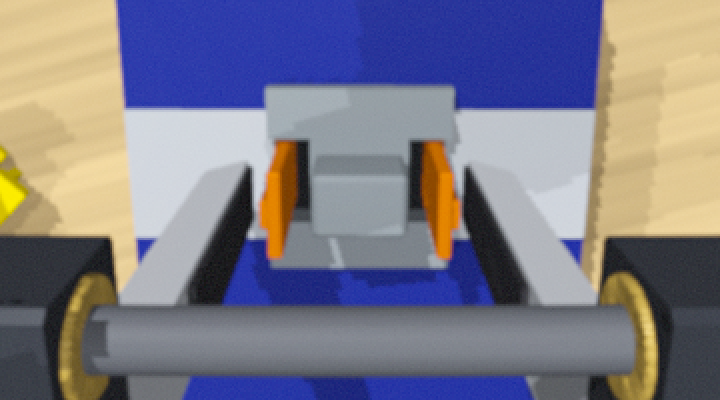

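The fingers straddle the tabs, with the left gap larger than the right (tips at 250 and 464, tabs at 261 and 460). The centre needs about +0.7 mm in y. I'll close in small steps at low force.

Emit:
send_rows(
  series="0 0.4 0 0 0 0 58;0 0.7 0 0 0 0 56;0 0.7 0 0 0 0 54;0 0.7 0 0 0 0 53;0 0.7 0 0 0 0 52;0 0.7 0 0 0 0 51;0 0.7 0 0 0 0 51",
  force=8,
)

```text
time_s: 4.88
eef_pos: [549.4, -188.5, 85.5]
eef_rot: [180.0, 0.0, 164.7]
ft_force: [-0.0, -0.4, 0.2]
grip_width: 0.544
grasp_force: 2.8
```

```bash
python3 st.py
```

```text
4.875 [ 549.38 -188.54   85.48] [180.     0.   164.69] F tool [-0.09 -0.39 -0.16] w [ 0.03  0.   -0.03] open 51.18 grip 2.75
```

Emit:
send_rows(
  series="0 0 0 0 0 0 50;0 0 0 0 0 0 49;0 0 0 0 0 0 48;0 0 0 0 0 0 47;0 0 0 0 0 0 47",
  force=8,
)

```text
time_s: 5.5
eef_pos: [549.4, -188.5, 85.5]
eef_rot: [-180.0, 0.0, 164.7]
ft_force: [-0.2, -0.1, 0.8]
grip_width: 0.502
grasp_force: 4.1
```

```bash
python3 st.py
```

```text
5.5 [ 549.39 -188.54   85.48] [-180.      0.    164.69] F tool [ 0.19 -0.13 -0.81] w [-0.01  0.08  0.  ] open 47.18 grip 4.13
```

Emit:
send_rows(
  series="0 0 0 0 0 0 46;0 0 0 0 0 0 45;0 0 0 0 0 0 44;0 0 0 0 0 0 44",
  force=8,
)

```text
time_s: 6.0
eef_pos: [549.4, -188.5, 85.5]
eef_rot: [180.0, 0.0, 164.7]
ft_force: [-0.2, 0.2, 1.2]
grip_width: 0.47
grasp_force: 5.2
```

```bash
python3 st.py
```

```text
6.0 [ 549.37 -188.54   85.48] [180.     0.   164.69] F tool [ 0.22  0.11 -1.23] w [ 0.01  0.11 -0.02] open 44.21 grip 5.17
```

Emit:
send_rows(
  series="0 0 -0.3 0 0 0 43.5;0 0 -0.5 0 0 0 43;0 0 -0.5 0 0 0 42.5;0 0 -0.5 0 0 0 42.5",
  force=8,
)

```text
time_s: 6.5
eef_pos: [549.4, -188.5, 85.9]
eef_rot: [-180.0, -0.0, 164.7]
ft_force: [0.3, -0.5, -1.5]
grip_width: 0.454
grasp_force: 5.7
```

```bash
python3 st.py
```

```text
6.5 [ 549.35 -188.53   85.9 ] [-1.8000e+02 -1.0000e-02  1.6469e+02] F tool [-0.41 -0.37  1.55] w [-0.03 -0.02  0.01] open 42.64 grip 5.67
```

Emit:
send_rows(
  series="0 0 0 0 0 0 42;0 0 0 0 0 0 41.5;0 0 0 0 0 0 41;0 0 0 0 0 0 41",
  force=10,
)

```text
time_s: 7.0
eef_pos: [549.4, -188.5, 86.0]
eef_rot: [-180.0, -0.0, 164.7]
ft_force: [-0.6, -0.7, -0.8]
grip_width: 0.443
grasp_force: 10.0
```

```bash
python3 st.py
```

```text
7.0 [ 549.37 -188.54   85.96] [-180.     -0.    164.69] F tool [ 0.38 -0.81  0.83] w [-0.05 -0.01  0.01] open 41.62 grip 10.0
```

Both tabs are at their stops and the forces are even, so I'll raise the grip to 22 N.

Emit:
send_rows(
  series="0 0 0 0 0 0 40;0 0 0 0 0 0 38;0 0 0 0 0 0 36;0 0 0 0 0 0 36",
  force=22,
)

```text
time_s: 7.5
eef_pos: [549.4, -188.6, 86.0]
eef_rot: [-180.0, 0.0, 164.7]
ft_force: [-1.0, -0.3, -1.1]
grip_width: 0.436
grasp_force: 22.0
```

```bash
python3 st.py
```

```text
7.5 [ 549.38 -188.57   85.95] [-180.      0.    164.69] F tool [ 0.83 -0.57  1.11] w [-0.04 -0.07 -0.01] open 40.98 grip 22.0
```

Even and unstrained. Now a slow straight lift, 4 mm first.

Emit:
send_rows(
  series="0 0 -0.5 0 0 0 36;0 0 -1 0 0 0 36;0 0 -1.5 0 0 0 36;0 0 -2 0 0 0 36;0 0 -3 0 0 0 36;0 0 -4 0 0 0 36;0 0 -4 0 0 0 36",
)

```text
time_s: 8.38
eef_pos: [549.4, -188.5, 90.1]
eef_rot: [-180.0, 0.0, 164.7]
ft_force: [0.2, -0.9, -1.0]
grip_width: 0.438
grasp_force: 22.0
```

```bash
python3 st.py
```

```text
8.375 [ 549.41 -188.54   90.05] [-1.8000e+02  1.0000e-02  1.6469e+02] F tool [-0.41 -0.84  0.97] w [ 0.01 -0.02  0.02] open 41.14 grip 22.0
```

Emit:
send_rows(
  series="0 0 -1.5 0 0 0 36;0 0 -3 0 0 0 36;0 0 -5 0 0 0 36;0 0 -8 0 0 0 36;0 0 -12 0 0 0 36;0 0 -20 0 0 0 36;0 0 -35 0 0 0 36;0 0 -50 0 0 0 36;0 0 -60 0 0 0 36;0 0 -60 0 0 0 36",
)

```text
time_s: 9.62
eef_pos: [549.7, -188.7, 150.9]
eef_rot: [-180.0, 0.1, 164.7]
ft_force: [-0.4, 0.3, -1.2]
grip_width: 0.441
grasp_force: 22.0
```

```bash
python3 st.py; python3 - <<'E'
from h import *
s=read_state(); im=vision.camera("wrist"); t=vision.camera("top"); sd=vision.camera("side")
cv2.imwrite("pics/w4.png",im[:,:,::-1]);cv2.imwrite("pics/t4.png",t[:,:,::-1])
c=cam("top");T=tool(s)
# tray outline refined
g=mask(t,(0,0,20),(180,60,255)); k=np.zeros_like(g);k[190:275,205:285]=255
q=max(cv2.findContours(g&k,0,2)[0],key=cv2.contourArea); rr=cv2.minAreaRect(q)
print("tray top",rr,onz(c,rr[0],28).round(1),[onz(c,p,28)[:2].round().tolist() for p in cv2.boxPoints(rr)])
C=cam("side"); g=mask(sd,(0,0,20),(180,60,255));k[:]=0;k[165:220,228:302]=255
q=max(cv2.findContours(g&k,0,2)[0],key=cv2.contourArea); h=cv2.approxPolyDP(cv2.convexHull(q),4,True)[:,0]; print("side hull",h.tolist(),[onz(C,p,28)[:2].round().tolist() for p in h])
w=cv2.hconcat([cv2.resize(im[150:350,140:500],(720,400)),]); cv2.imwrite("pics/w4c.png",w[:,:,::-1])
E
```

```text
9.625 [ 549.69 -188.68  150.91] [-1.7999e+02  9.0000e-02  1.6469e+02] F tool [0.44 0.16 1.16] w [-0.04  0.04  0.05] open 41.5 grip 22.0
tray top ((244.54483032226562, 232.168212890625), (48.906822204589844, 58.682830810546875), 7.696051120758057) [539.2 211.1  28. ] [[465.0, 292.0], [634.0, 271.0], [614.0, 130.0], [446.0, 152.0]]
side hull [[277, 170], [294, 198], [248, 214], [233, 184]] [[629.0, 262.0], [594.0, 107.0], [434.0, 135.0], [467.0, 291.0]]
```

View pics/w4.png

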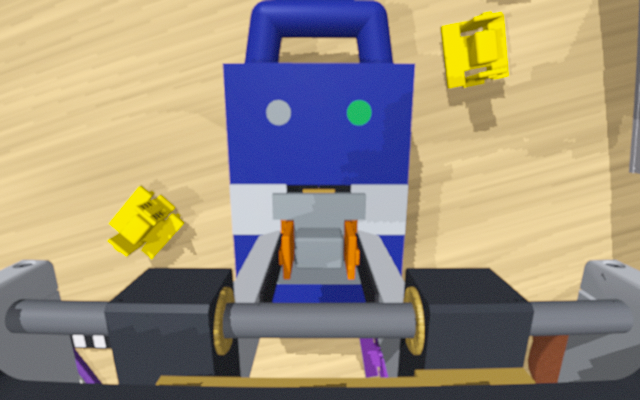

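The cover is out, held square between the fingers at (318,245), and the bay shows open beneath it at (318,190). The tray's centre is about (540,210), so I'll carry the cover there.

Emit:
send_rows(
  series="5 16 0 0 0 0 36;16 54 0 0 0 0 36;31 102 0 0 0 0 36;47 156 0 0 0 0 36;63 210 0 0 0 0 36;79 264 0 0 0 0 36;94 312 0 0 0 0 36;106 352 0 0 0 0 36;113 376 0 0 0 0 36;115 382 0 0 0 0 36",
)

```text
time_s: 11.02
eef_pos: [538.4, 212.0, 149.6]
eef_rot: [-180.0, -0.0, 164.8]
ft_force: [-0.1, -0.7, -1.2]
grip_width: 0.437
grasp_force: 22.0
```

Emit:
send_rows(
  series="0 0 0 0 0 0 36;0 0 20 0 0 0 36;0 0 45 0 0 0 36;0 0 70 0 0 0 36;0 0 90 0 0 0 36;0 0 100 0 0 0 36;0 0 105 0 0 0 36;0 0 105 0 0 0 36",
)

```text
time_s: 12.02
eef_pos: [539.5, 210.1, 45.2]
eef_rot: [180.0, 0.0, 164.7]
ft_force: [-0.3, 0.5, -0.3]
grip_width: 0.442
grasp_force: 22.0
```

```bash
python3 st.py; python3 - <<'E'
from h import *
im=vision.camera("wrist"); cv2.imwrite("pics/w5.png",im[:,:,::-1])
E
```

```text
12.025 [539.5  210.06  45.24] [1.7999e+02 2.0000e-02 1.6467e+02] F tool [0.39 0.44 0.3 ] w [ 0.03  0.   -0.03] open 41.51 grip 22.0
```

View pics/w5.png

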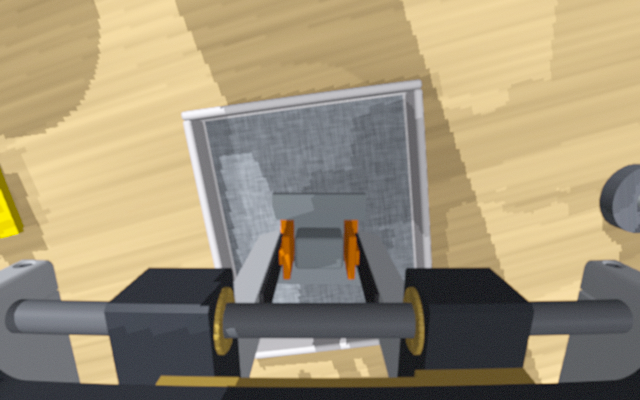

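The cover is inside the tray, well clear of the walls (tray rim columns 185–430, cover 272–365). I'll lower it gently.

Emit:
send_rows(
  series="0 0 5 0 0 0 36;0 0 10 0 0 0 36;0 0 14 0 0 0 36;0 0 16 0 0 0 36;0 0 17 0 0 0 36;0 0 17.5 0 0 0 36;0 0 18 0 0 0 36;0 0 18 0 0 0 36",
)

```text
time_s: 13.08
eef_pos: [539.3, 210.3, 27.0]
eef_rot: [180.0, 0.0, 164.7]
ft_force: [-0.2, 0.2, -0.8]
grip_width: 0.44
grasp_force: 22.0
```

```bash
python3 st.py
```

```text
13.075 [539.33 210.27  26.97] [180.     0.   164.69] F tool [0.27 0.18 0.79] w [-0.04  0.07  0.01] open 41.35 grip 22.0
```

Emit:
send_rows(
  series="0 0 0.3 0 0 0 36;0 0 0.6 0 0 0 36;0 0 0.9 0 0 0 36;0 0 1.2 0 0 0 36;0 0 1.2 0 0 0 36;0 0 1.2 0 0 0 36",
)

```text
time_s: 13.82
eef_pos: [539.3, 210.3, 25.7]
eef_rot: [-180.0, -0.0, 164.7]
ft_force: [0.1, 0.1, -1.7]
grip_width: 0.438
grasp_force: 22.0
```

```bash
python3 st.py
```

```text
13.825 [539.31 210.27  25.73] [-180.     -0.    164.69] F tool [-0.07  0.07  1.72] w [ 0.06 -0.05  0.  ] open 41.16 grip 22.0
```

No contact yet; continue in small steps.

Emit:
send_rows(
  series="0 0 0.3 0 0 0 36;0 0 0.6 0 0 0 36;0 0 0.9 0 0 0 36;0 0 0.9 0 0 0 36;0 0 0.9 0 0 0 36",
)

```text
time_s: 14.45
eef_pos: [539.4, 210.3, 25.5]
eef_rot: [180.0, 0.0, 164.7]
ft_force: [-4.1, -0.7, 8.9]
grip_width: 0.44
grasp_force: 22.0
```

```bash
python3 st.py
```

```text
14.45 [539.42 210.3   25.52] [1.7999e+02 2.0000e-02 1.6469e+02] F tool [ 3.8  -1.75 -8.91] w [-0.28  0.76 -0.01] open 41.39 grip 22.02
```

Landed (+9 N). I'll relieve the push and release slowly.

Emit:
send_rows(
  series="0 0 -0.3 0 0 0 36;0 0 -0.5 0 0 0 36;0 0 -0.5 0 0 0 41;0 0 -0.5 0 0 0 43;0 0 -0.5 0 0 0 46;0 0 -0.5 0 0 0 49;0 0 -0.5 0 0 0 52;0 0 -0.5 0 0 0 56;0 0 -0.5 0 0 0 61;0 0 -0.5 0 0 0 66",
)

```text
time_s: 15.7
eef_pos: [539.2, 210.2, 25.1]
eef_rot: [-180.0, -0.0, 164.7]
ft_force: [0.6, 0.1, -0.5]
grip_width: 0.695
grasp_force: 0.0
```

Emit:
send_rows(
  series="0 0 0 0 0 0 68;0 0 0 0 0 0 68;0 0 -5 0 0 0 68;0 0 -15 0 0 0 68;0 0 -35 0 0 0 68;0 0 -65 0 0 0 68;0 0 -100 0 0 0 68;0 0 -120 0 0 0 68;0 0 -120 0 0 0 68",
)

```text
time_s: 16.82
eef_pos: [540.0, 210.5, 147.3]
eef_rot: [179.9, 0.2, 164.7]
ft_force: [0.2, 0.5, -1.2]
grip_width: 0.721
grasp_force: 0.0
```

```bash
python3 st.py; python3 - <<'E'
from h import *
im=vision.camera("wrist"); sd=vision.camera("side")
s=cv2.resize(sd[150:250,200:330],(520,400)); cv2.imwrite("pics/w6.png",cv2.hconcat([cv2.resize(im[60:360,100:540],(0,0),fx=.6,fy=.6,dst=None),cv2.resize(s,(0,0),fx=.45,fy=.45)])[:,:,::-1] if False else cv2.vconcat([cv2.resize(im[50:350],(640,300)),cv2.resize(sd[150:230,200:328],(640,300))])[:,:,::-1])
E
```

```text
16.825 [539.96 210.49 147.27] [1.7990e+02 1.6000e-01 1.6469e+02] F tool [-0.09  0.55  1.18] w [-0.01 -0.04 -0.04] open 67.8 grip 0.0
```

View pics/w6.png

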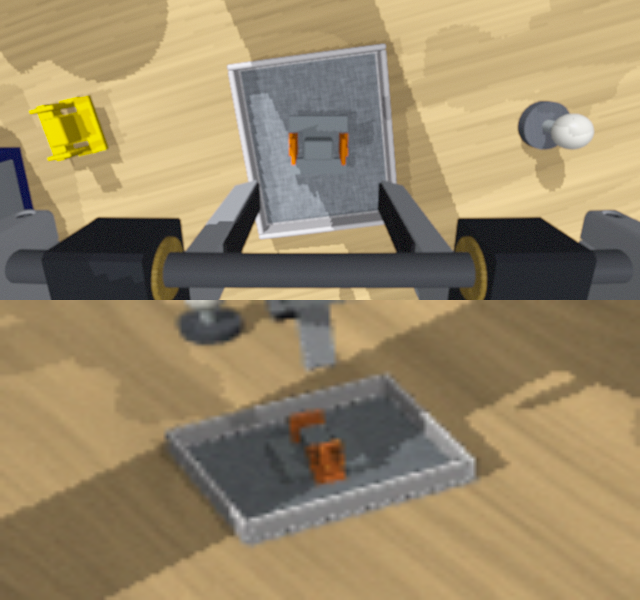

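The cover stands upright near the middle of the tray, at (318,138) in the wrist view. The gripper is clear of it and nothing else has moved.

```bash
python3 -c "
from cell import r
print(r.sign_off())"
```

```text
the job is handed in; nothing more can be done
None
```

I lifted the battery cover out with its tabs squeezed evenly and set it upright in the tray. I then let go and handed the job in at about 17 s of the 54 s allowed; no verdict came back.

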